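# Set out the pipe couplings by size on the display board

### The job

Set the four straight steel pipe couplings out on the display board in order of size, one standing upright in the middle of each black pad: the smallest on the pad next to the steel bookend, then each next larger one, the largest on the pad farthest from it. The elbow and the tee are not part of the set.

Things in the scene. Friction and masses are not known exactly. Their poses are not given: they have to be found in the camera images.
- coupling_1: the smallest of four plain grey steel straight pipe couplings: a short tube, open at both ends, standing upright on the table; outside diameter 26 mm, height 34 mm, wall 4.5 mm, about 70 g (varies). Origin: centre of its underside; z up along the tube. Grasp it across its outside from above.
- coupling_2: the second smallest of four plain grey steel straight pipe couplings: a short tube, open at both ends, standing upright on the table; outside diameter 34 mm, height 41 mm, wall 5 mm, about 120 g (varies). Origin: centre of its underside; z up along the tube. Grasp it across its outside from above.
- coupling_3: the second largest of four plain grey steel straight pipe couplings: a short tube, open at both ends, standing upright on the table; outside diameter 44 mm, height 49 mm, wall 5.5 mm, about 200 g (varies). Origin: centre of its underside; z up along the tube. Grasp it across its outside from above.
- coupling_4: the largest of four plain grey steel straight pipe couplings: a short tube, open at both ends, standing upright on the table; outside diameter 56 mm, height 58 mm, wall 6 mm, about 320 g (varies). Origin: centre of its underside; z up along the tube. Grasp it across its outside from above.
- pad_a: one of four identical black rubber discs, 66 mm diameter, 3 mm thick, fixed in a straight row, 80 mm between centres, on a plywood board 90 x 470 x 8 mm that lies flat on the table (fixed; its place and turn vary). Origin: centre of the disc's underside, on the board's top face, 8 mm above the table, so its top is 11 mm above the table. Row order pad_a, pad_b, pad_c, pad_d runs along the discs' -y axis; x lies across the row.
- pad_b: one of four identical black rubber discs, 66 mm diameter, 3 mm thick, fixed in a straight row, 80 mm between centres, on a plywood board 90 x 470 x 8 mm that lies flat on the table (fixed; its place and turn vary). Origin: centre of the disc's underside, on the board's top face, 8 mm above the table, so its top is 11 mm above the table. Row order pad_a, pad_b, pad_c, pad_d runs along the discs' -y axis; x lies across the row.
- pad_c: one of four identical black rubber discs, 66 mm diameter, 3 mm thick, fixed in a straight row, 80 mm between centres, on a plywood board 90 x 470 x 8 mm that lies flat on the table (fixed; its place and turn vary). Origin: centre of the disc's underside, on the board's top face, 8 mm above the table, so its top is 11 mm above the table. Row order pad_a, pad_b, pad_c, pad_d runs along the discs' -y axis; x lies across the row.
- pad_d: one of four identical black rubber discs, 66 mm diameter, 3 mm thick, fixed in a straight row, 80 mm between centres, on a plywood board 90 x 470 x 8 mm that lies flat on the table (fixed; its place and turn vary). Origin: centre of the disc's underside, on the board's top face, 8 mm above the table, so its top is 11 mm above the table. Row order pad_a, pad_b, pad_c, pad_d runs along the discs' -y axis; x lies across the row.
- bookend: dark steel bookend, fixed on the same board beyond one end of the row (either end, it varies), 80 mm from the centre of the nearest disc and in line with the row: a foot 60 x 50 x 3 mm and an upright plate 60 mm wide, 5 mm thick, its top 68 mm above the board, square to the row. Origin: centre of the foot's underside, on the board. A low flat cardboard box lies at the other end of the row.

How it is judged:
At the end, for the whole second after the job is handed in: Counting from the bookend, the pads carry the couplings from smallest to largest: each coupling within 12 mm (horizontally) of the centre of its pad, its underside resting on the pad's top (within 4 mm), upright within 0.1 rad, at rest and released (((horizontal distance between bookend and pad_a below 0.12 m and horizontal distance between coupling_1 and pad_a below 0.012 m and z of coupling_1 in the frame of pad_a between -0.001 and 0.007 m and horizontal distance between coupling_2 and pad_b below 0.012 m and z of coupling_2 in the frame of pad_b between -0.001 and 0.007 m and horizontal distance between coupling_3 and pad_c below 0.012 m and z of coupling_3 in the frame of pad_c between -0.001 and 0.007 m and horizontal distance between coupling_4 and pad_d below 0.012 m and z of coupling_4 in the frame of pad_d between -0.001 and 0.007 m) or (horizontal distance between bookend and pad_d below 0.12 m and horizontal distance between coupling_1 and pad_d below 0.012 m and z of coupling_1 in the frame of pad_d between -0.001 and 0.007 m and horizontal distance between coupling_2 and pad_c below 0.012 m and z of coupling_2 in the frame of pad_c between -0.001 and 0.007 m and horizontal distance between coupling_3 and pad_b below 0.012 m and z of coupling_3 in the frame of pad_b between -0.001 and 0.007 m and horizontal distance between coupling_4 and pad_a below 0.012 m and z of coupling_4 in the frame of pad_a between -0.001 and 0.007 m)) and angle between each of coupling_1, coupling_2, coupling_3, coupling_4's own z axis and vertical below 0.1 rad and linear speed of each of coupling_1, coupling_2, coupling_3, coupling_4 below 0.02 m/s and angular speed of each of coupling_1, coupling_2, coupling_3, coupling_4 below 0.2 rad/s and contact force between each of coupling_1, coupling_2, coupling_3, coupling_4 and the fingers below 0.05 N); the robot touches nothing.
It also fails if it takes over 99 s, if anything falls off the work surface, if the arm or the gripper's body presses on something with over 40 N, if the wrist force passes 120 N, or if a joint passes its speed limit or range.

### The arm

A 6-joint arm with a two-finger parallel gripper is mounted at the origin on the work surface. World frame = base frame: x ahead of the robot, y to its left, z up, the work surface at z = 0. Lengths are in m, angles in rad, forces in N, time in s.
With the tool pointing down it reaches from about 0.35 to 0.85 m from the base axis. Payload 8.1 kg.
Tool frame: the origin (TCP) lies midway between the tips of the shut fingers; the grasp point (between the pads) lies 19 mm behind it; z points along the fingers, y is the line along which they close (so a half turn about z gives the same grasp; the last joint's range is limited). The gripper opens to 85 mm and grips with 20 to 120 N. Pads are 22 mm wide; open, the fingers measure 114 mm over their backs; the gripper's body (76 mm by 85 mm) begins 54 mm behind the grasp point. The pads swing forward as they close: fully open they stand 13 mm farther back than shut.
Start: joints at [-1.22, 0.13, 1.488, -0, 1.523, -0.085], TCP at [0.253, -0.544, 0.2] pointing down, gripper open.
Joint ranges: [-2.96, 2.96], [-0.89, 2.26], [0.02, 2.5], [-1.34, 4.48], [0, 2.73], [-2.66, 2.66]. Speed limits (rad/s): [2.39, 2.39, 2.79, 3.14, 3.14, 3.14].

### API

Orientations are given as a 3x3 rotation matrix whose columns are the frame's x, y, z axes.
In Python, from workcell import r gives the robot as it stands.
- The arm moves only by the tool apply_moves, never from a script. Its argument "deltas" is a list that holds one entry, the list of rows, each a list of 6 numbers: the shift along the tool's x, y, z in cm, then the turn, a rotation vector about the tool's x, y, z in rad. A call has 1 to 10 rows; each row is the pose to reach, as a shift and turn from the pose commanded when the call began, along the tool's axes at that moment; what a row does not reach only later rows make up. A row lasts 1/8 s, in which the tool goes at most 62.5 mm and 10.7 degrees, less where a joint would pass 70% of its speed; a pose out of reach is approached as far as the arm can. A call with a gripper value outside its range is refused whole. "fingers" is the gripper command: -1 is shut, 1 is fully open, values between are in proportion, set as the call begins (left out, the last holds). The fingers move at their own pace and stop on an object; "squeeze" is the grip in N (left out, the last holds). Time passes only in rows, so rows that repeat a pose let the fingers close. It gives the time, the measured TCP pose, the force, the opening and the grip force at its end, in the units of the state.
- r.get_obs(): the state, without advancing time (a new reading comes with each control period).
- r.grab_frame(name): name is "side" or "top" or "wrist"; returns the picture (420x560x3 uint8, red, green, blue); there is no depth.
- r.camera_params(name): a dict with "intrinsics" (3x3 intrinsics, pixels), "R" (3x3) and "t" (3): a world point X has camera coordinates R X + t; the wrist camera has in their place "tool_from_camera" (4x4, takes a point from camera to tool coordinates, whose origin is the TCP and whose axes are the flange's). Camera axes: x right, y down, z forward; pixel columns grow to the right and rows downward; lengths in m; the calibration is good to about 2 mm. A picture is of the moment at which its call begins: read the wrist's pose just before it. camera_params takes no time and is no camera call.
- r.hand_in(): hands the job in; it is judged then, once.
The state is a dict: "time_s": time; "joint_pos": joint angles; "joint_vel": joint speeds; "joint_efforts": joint torques, N m; "tcp_pos": TCP position; "ee_rot": TCP orientation; "contact_force": force on the tool from outside, world axes, zero at the start; "torque": the same for the moment, N m; "width": opening from 0.0 (shut) to 1.0 (fully open); "gripper_force": force on a finger pad.
Only numpy, scipy, OpenCV 4.12 (cv2) and the standard library are available. Lean on these libraries where they do the work, as an engineer would, in place of code of your own. Each camera call takes 0.05 s, during which the arm holds its last target. There are 200 camera calls.

## Working session

There is one attempt and no reset: what is moved stays moved. The work goes in short steps, Python scripts to look and compute and a tool call to move; the robot and the scene stay as the last step left them, time stands still between calls to the robot, and variables do not carry over. Pictures are saved under pics/ and viewed, at most 14 in all, crops included, and the job is handed in when it is done.

Besides the shell and the picture viewer there is one more tool, called as name(argument=value, ...), one argument or row to a line, values as JSON. apply_moves: Moves the arm, as the interface text tells. Its arguments: {"type":"object","properties":{"deltas":{"type":"array"},"fingers":{"type":"number"},"squeeze":{"type":"number"}},"required":["deltas"]}

```bash
mkdir -p pics; python3 - <<'E'
from workcell import r
import cv2
o=r.get_obs();print(o['time_s'],o['tcp_pos'],o['ee_rot'],o['width'])
for n in ['top','side']:
    im=r.grab_frame(n);cv2.imwrite(f'pics/{n}0.png',im[:,:,::-1])
    print(r.camera_params(n))
print(r.camera_params('wrist'))
E
```

```text
0.0 [ 0.25308242 -0.5433344   0.19864297] [[ 9.06519763e-01  4.22162826e-01 -6.84268371e-04]
 [ 4.22163366e-01 -9.06518112e-01  1.73381696e-03]
 [ 1.11651398e-04 -1.86061238e-03 -9.99998263e-01]] 0.9975390453826275
{'intrinsics': array([[472.81486602,   0.        , 277.07827192],
       [  0.        , 472.81486602, 213.7152846 ],
       [  0.        ,   0.        ,   1.        ]]), 'R': array([[ 0.00977125, -0.99986672,  0.01307926],
       [-0.98898668, -0.01159502, -0.14754967],
       [ 0.14768166, -0.01149347, -0.98896816]]), 't': array([-0.01470429,  0.51771837,  0.98522403])}
{'intrinsics': array([[408.70864616,   0.        , 278.10221733],
       [  0.        , 408.70864616, 199.83414185],
       [  0.        ,   0.        ,   1.        ]]), 'R': array([[ 0.97620134, -0.21593318,  0.02009499],
       [-0.10802779, -0.56453045, -0.81831251],
       [ 0.18804506,  0.79666695, -0.57442217]]), 't': array([-0.50791974,  0.11107803,  0.76240417])}
{'intrinsics': array([[346.51984075,   0.        , 274.27026493],
       [  0.        , 346.51984075, 212.70941891],
       [  0.        ,   0.        ,   1.        ]]), 'tool_from_camera': array([[ 3.54427632e-04, -9.58601480e-01, -2.84750904e-01,
         7.25281885e-02],
       [ 9.99999910e-01,  2.73963488e-04,  3.22407389e-04,
        -2.06041395e-05],
       [-2.31048850e-04, -2.84750993e-01,  9.58601491e-01,
        -1.74951143e-01],
       [ 0.00000000e+00,  0.00000000e+00,  0.00000000e+00,
         1.00000000e+00]])}
```

View pics/top0.png

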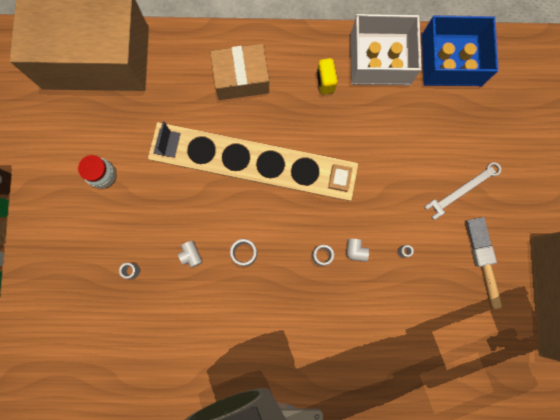

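View pics/side0.png

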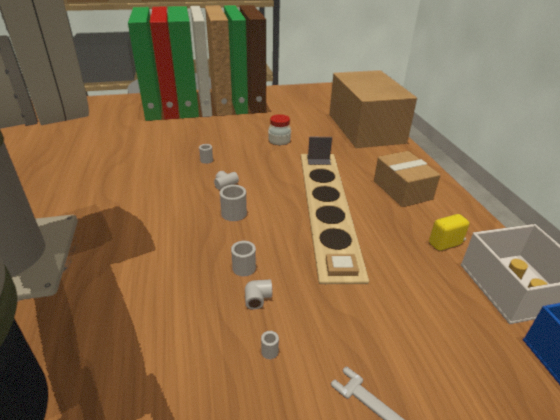

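The top view shows the pads at about (201,150), (236,157), (270,164) and (305,171). The bookend is at the left end, around (168,142). The couplings are at (407,251) smallest, (128,271) second, (323,255) third and (243,252) largest. The elbow is at (357,250) and the tee at (190,254).

```bash
cat > h.py <<'E'
from workcell import r
import cv2, numpy as np
from scipy.optimize import least_squares
def proj(P,c):
    q=P@c['R'].T+c['t']; q=q@c['intrinsics'].T; return q[:,:2]/q[:,2:]
def cam(n):
    c=r.camera_params(n)
    if n=='wrist':
        o=r.get_obs();T=c['tool_from_camera'];R=o['ee_rot']@T[:3,:3];p=o['ee_rot']@T[:3,3]+o['tcp_pos']
        c['R']=R.T;c['t']=-R.T@p
    return c
def cyl(x,y,d,z0,z1):
    a=np.linspace(0,2*np.pi,60,endpoint=False)
    return np.vstack([np.c_[x+d/2*np.cos(a),y+d/2*np.sin(a),0*a+z] for z in(z0,z1)])
def cen(pts):
    m=cv2.moments(cv2.convexHull(pts.astype(np.float32)));return np.array([m['m10'],m['m01']])/m['m00'],m['m00']
def fit(px,c,d,z0,z1,g=(0.5,0)):
    s=least_squares(lambda q:cen(proj(cyl(*q,d,z0,z1),c))[0]-px,g,x_scale=.01,diff_step=1e-4)
    return s.x,cen(proj(cyl(*s.x,d,z0,z1),c))[1]
def blobs(mask):
    cs,_=cv2.findContours(mask.astype(np.uint8),cv2.RETR_EXTERNAL,cv2.CHAIN_APPROX_NONE)
    return [cen(k[:,0]) for k in cs if cv2.contourArea(k)>40]
D={1:(.026,.034),2:(.034,.041),3:(.044,.049),4:(.056,.058)}
def nearest(bl,p): return min(bl,key=lambda b:np.hypot(*(b[0]-p)))
E
python3 - <<'E'
from h import *
im=cv2.imread('pics/top0.png');c=cam('top')
hsv=cv2.cvtColor(im,cv2.COLOR_BGR2HSV)
ok=hsv[...,1]<70; dk=im.max(2)<50
for n,p in {1:(407,251),2:(128,271),3:(323,255),4:(243,252)}.items():
    b=nearest(blobs(ok),p); x,A=fit(b[0],c,D[n][0],0,D[n][1]); print(n,b,x.round(4),A)
P=[]
for p in [(201,150),(236,157),(270,164),(305,171)]:
    b=nearest(blobs(dk),p); x,A=fit(b[0],c,.066,.008,.011);P.append(x);print(b,x.round(4),A)
P=np.array(P);print(np.diff(P,axis=0),np.linalg.norm(np.diff(P,axis=0),axis=1))
cr=cv2.resize(im[225:290,100:420],None,fx=2.5,fy=2.5)
cv2.imwrite('pics/cr.png',cr)
E
```

```text
1 (array([405.57647059, 250.70196078]), 127.5) [ 0.4423 -0.2917] 163.81252504279837
2 (array([128.45052632, 270.37894737]), 237.5) [0.3933 0.3093] 287.9646188952029
3 (array([322.73997028, 254.8127786 ]), 336.5) [ 0.4306 -0.1086] 381.2572871663142
4 (array([243.05715168, 252.08279271]), 539.5) [0.434  0.0626] 595.3136832274031
(array([200.83704453, 149.97435897]), 494.0) [0.6664 0.1648] 657.0430498649366
(array([235.44896575, 157.02984062]), 491.5) [0.651  0.0861] 657.9767747286242
(array([270.0347567 , 164.05825885]), 503.5) [0.6357 0.0076] 659.5120151460869
(array([304.63880597, 171.27164179]), 502.5) [ 0.6199 -0.0708] 661.9491525501944
[[-0.01542704 -0.07877011]
 [-0.01532332 -0.07850445]
 [-0.01570748 -0.07834519]] [0.08026658 0.07998595 0.07990428]
```

```bash
cat >> h.py <<'E'
from scipy.spatial.transform import Rotation as Ro
C={1:(.4423,-.2917),2:(.3933,.3093),3:(.4306,-.1086),4:(.434,.0626)}
P={1:(.6664,.1648),2:(.651,.0861),3:(.6357,.0076),4:(.6199,-.0708)}
n=np.array([.981,-.1925,0]);n/=np.linalg.norm(n);z=np.array([0,0,-1.]);RT=np.c_[np.cross(n,z),n,z]
def go(x,y,zz):
    o=r.get_obs();R=o['ee_rot']
    print(np.round(R.T@(np.array([x,y,zz])-o['tcp_pos'])*100,2),Ro.from_matrix(R.T@RT).as_rotvec().round(3))
E
python3 -c "
from h import *
go(*C[1],.15)"
```

```text
[ 27.77 -14.82   4.9 ] [-0.002 -0.001 -0.941]
```

apply_moves(
  deltas=[
    [[27.8, -14.8, 4.9, -0.002, -0.001, -0.941], [27.8, -14.8, 4.9, -0.002, -0.001, -0.941], [27.8, -14.8, 4.9, -0.002, -0.001, -0.941], [27.8, -14.8, 4.9, -0.002, -0.001, -0.941], [27.8, -14.8, 4.9, -0.002, -0.001, -0.941], [27.8, -14.8, 4.9, -0.002, -0.001, -0.941], [27.8, -14.8, 4.9, -0.002, -0.001, -0.941], [27.8, -14.8, 4.9, -0.002, -0.001, -0.941]],
  ],
  fingers=1,
)

```text
time_s: 1.1
tcp_pos: [0.4422, -0.2937, 0.1509]
ee_rot: [[0.195, 0.981, 0.001], [0.981, -0.195, -0.002], [-0.002, 0.001, -1.0]]
contact_force: [0.7, -0.3, 0.5]
width: 0.999
gripper_force: 0.0
```

```bash
python3 - <<'E'
from h import *
c=cam('wrist');im=r.grab_frame('wrist')[:,:,::-1].copy()
for k in (0,.034):
    for p in proj(cyl(*C[1],.026,k,k),c): cv2.circle(im,tuple(int(v) for v in p),1,(0,0,255),-1)
cv2.imwrite('pics/w1.png',im);o=r.get_obs();print(o['tcp_pos'],o['joint_pos']);go(*C[1],.004)
E
```

```text
[ 0.44215531 -0.29385     0.15095271] [-6.82184707e-01 -3.11115826e-02  1.74459640e+00 -1.30251732e-03
  1.42575033e+00 -4.85139443e-01]
[ 0.25 -0.05 14.69] [ 0.001  0.002 -0.003]
```

View pics/w1.png

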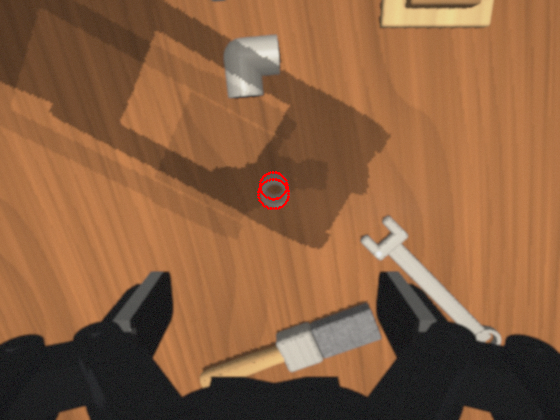

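The predicted outline sits on coupling 1 at (273,190), so the estimate holds. Next I go down and grip it.

apply_moves(
  deltas=[
    [[0.25, 0, 5, 0, 0, 0], [0.25, 0, 10, 0, 0, 0], [0.25, 0, 13, 0, 0, 0], [0.25, 0, 14.5, 0, 0, 0], [0.25, 0, 14.5, 0, 0, 0], [0.25, 0, 14.5, 0, 0, 0]],
  ],
)

```text
time_s: 1.9
tcp_pos: [0.4445, -0.2915, 0.0074]
ee_rot: [[0.193, 0.981, 0.003], [0.981, -0.193, -0.004], [-0.003, 0.004, -1.0]]
contact_force: [0.2, -0.5, -0.1]
width: 0.998
gripper_force: 0.0
```

apply_moves(
  deltas=[
    [[0, 0, 0, 0, 0, 0], [0, 0, 0, 0, 0, 0], [0, 0, 0, 0, 0, 0], [0, 0, 0, 0, 0, 0], [0, 0, 0, 0, 0, 0], [0, 0, 0, 0, 0, 0], [0, 0, 0, 0, 0, 0], [0, 0, 0, 0, 0, 0]],
  ],
  fingers=-1,
  squeeze=40,
)

```text
time_s: 2.9
tcp_pos: [0.4434, -0.2902, 0.0057]
ee_rot: [[0.193, 0.981, 0.001], [0.981, -0.193, -0.002], [-0.002, 0.001, -1.0]]
contact_force: [-0.0, -0.8, -0.6]
width: 0.002
gripper_force: 0.0
```

apply_moves(
  deltas=[
    [[0, 0, -3, 0, 0, 0], [0, 0, -8, 0, 0, 0], [0, 0, -13, 0, 0, 0], [0, 0, -13, 0, 0, 0], [0, 0, -13, 0, 0, 0]],
  ],
)

```text
time_s: 3.52
tcp_pos: [0.4433, -0.2899, 0.1355]
ee_rot: [[0.193, 0.981, 0.001], [0.981, -0.193, -0.002], [-0.002, 0.001, -1.0]]
contact_force: [0.6, 0.1, 0.4]
width: -0.003
gripper_force: 0.0
```

```bash
python3 - <<'E'
from h import *
cv2.imwrite('pics/w2.png',r.grab_frame('wrist')[:,:,::-1]);o=r.get_obs();print(o['width'],o['gripper_force']);go(*P[1],.14)
E
```

```text
0.003182718786476784 0.0
[48.89 13.19 -0.6 ] [-0.     0.001 -0.   ]
```

View pics/w2.png

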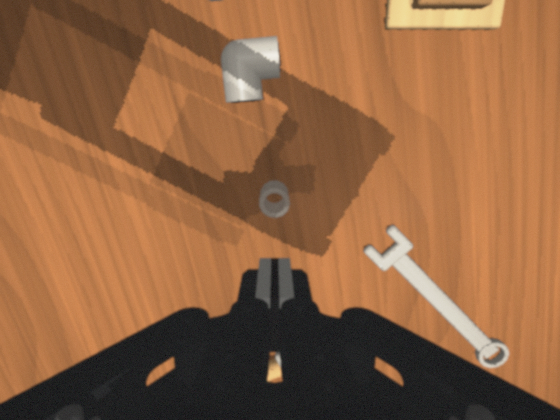

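The fingers shut above coupling 1. It still stands at (274,198), right under the TCP. The fingertips also look nearer the camera than the TCP should be, so I'll compare with the side view.

```bash
python3 - <<'E'
from h import *
c=cam('side');im=r.grab_frame('side')[:,:,::-1].copy();o=r.get_obs()
for k,col in ((0,(0,0,255)),(-.02,(0,255,0)),(-.04,(255,0,0))):
    p=proj((o['tcp_pos']+o['ee_rot'][:,2]*k)[None],c)[0];print(p);cv2.circle(im,tuple(int(v*1) for v in p),1,col,-1)
u,v=map(int,p);cr=im[max(0,v-100):v+120,max(0,u-120):u+120];print(max(0,u-120),max(0,v-100))
cv2.imwrite('pics/s2.png',cv2.resize(cr,None,fx=2.5,fy=2.5,interpolation=0))
E
```

```text
[269.84389471 288.62775067]
[269.99448613 277.86019085]
[270.15178861 266.61277776]
150 166
```

View pics/s2.png

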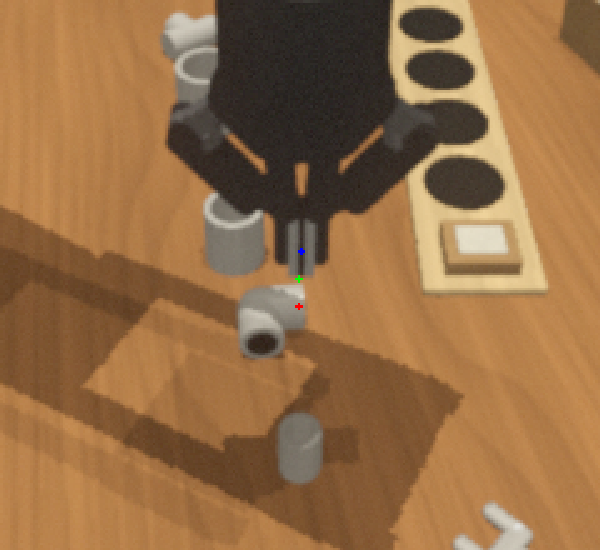

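In the side view the shut tips are at crop (301,275), well short of the reported TCP at (299,306). Together with the wrist view, that puts the real tips about 33 mm behind the reported TCP. So I should grasp with the reported z about 30 mm lower, and place relative to the grip height.

apply_moves(
  deltas=[
    [[0, 0, 0, 0, 0, 0], [0, 0, 0, 0, 0, 0], [0, 0, 0, 0, 0, 0], [0, 0, 0, 0, 0, 0], [0, 0, 0, 0, 0, 0], [0, 0, 0, 0, 0, 0]],
  ],
  fingers=1,
)

```text
time_s: 4.38
tcp_pos: [0.4434, -0.29, 0.1358]
ee_rot: [[0.193, 0.981, 0.001], [0.981, -0.193, -0.002], [-0.002, 0.001, -1.0]]
contact_force: [-0.7, 0.1, 0.6]
width: 1.0
gripper_force: 0.0
```

apply_moves(
  deltas=[
    [[0, 0, 5, 0, 0, 0], [0, 0, 10, 0, 0, 0], [0, 0, 13, 0, 0, 0], [0, 0, 15, 0, 0, 0], [0, 0, 15.8, 0, 0, 0], [0, 0, 15.8, 0, 0, 0], [0, 0, 15.8, 0, 0, 0]],
  ],
)

```text
time_s: 5.25
tcp_pos: [0.4443, -0.291, -0.0211]
ee_rot: [[0.193, 0.981, 0.002], [0.981, -0.193, -0.003], [-0.003, 0.003, -1.0]]
contact_force: [0.1, 0.2, 0.6]
width: 0.999
gripper_force: 0.0
```

apply_moves(
  deltas=[
    [[0, 0, 0, 0, 0, 0], [0, 0, 0, 0, 0, 0], [0, 0, 0, 0, 0, 0], [0, 0, 0, 0, 0, 0], [0, 0, 0, 0, 0, 0], [0, 0, 0, 0, 0, 0], [0, 0, 0, 0, 0, 0], [0, 0, 0, 0, 0, 0]],
  ],
  fingers=-1,
  squeeze=40,
)

```text
time_s: 6.25
tcp_pos: [0.4437, -0.2905, -0.0219]
ee_rot: [[0.193, 0.981, 0.001], [0.981, -0.193, -0.002], [-0.002, 0.002, -1.0]]
contact_force: [-0.9, 1.3, 4.9]
width: 0.285
gripper_force: 39.7
```

apply_moves(
  deltas=[
    [[0, 0, -3, 0, 0, 0], [0, 0, -8, 0, 0, 0], [0, 0, -14, 0, 0, 0], [0, 0, -16, 0, 0, 0], [0, 0, -16, 0, 0, 0]],
  ],
)

```text
time_s: 6.88
tcp_pos: [0.4444, -0.2908, 0.1395]
ee_rot: [[0.193, 0.981, 0.004], [0.981, -0.193, -0.004], [-0.003, 0.005, -1.0]]
contact_force: [0.1, -0.2, -1.8]
width: 0.287
gripper_force: 39.5
```

```bash
python3 - <<'E'
from h import *
cv2.imwrite('pics/w3.png',r.grab_frame('wrist')[:,:,::-1])
im=r.grab_frame('side')[:,:,::-1];cv2.imwrite('pics/s3.png',cv2.resize(im[150:350,180:380],None,fx=2.5,fy=2.5));o=r.get_obs();print(o['width'],o['gripper_force'],o['contact_force'],o['tcp_pos']);go(*P[1],.14)
E
```

```text
0.28633026930062505 39.480224289000034 [ 0.15711843 -0.77394483 -1.01029344] [ 0.44261624 -0.28937047  0.1359969 ]
[48.88 13.2  -0.44] [-0.001  0.001 -0.   ]
```

View pics/s3.png

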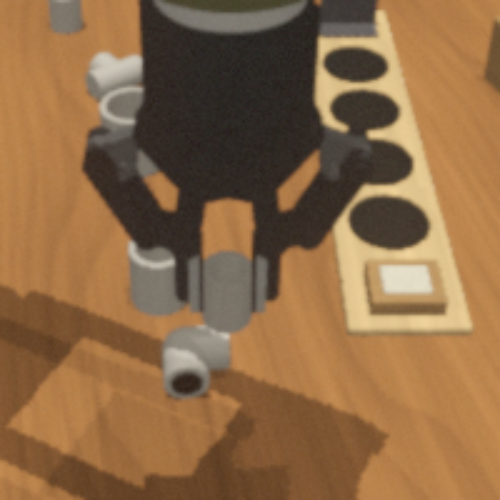

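View pics/w3.png

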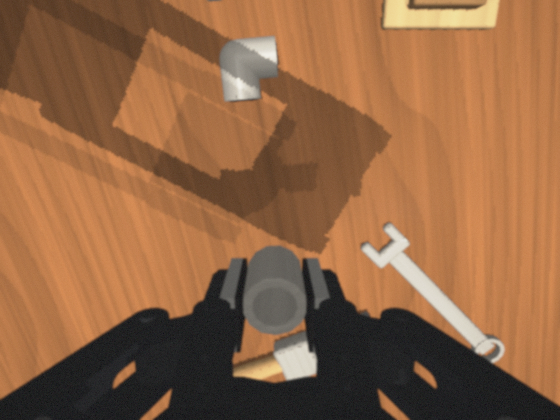

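Coupling 1 is held upright between the pads, at wrist (274,290). I'm carrying it to the pad by the bookend.

apply_moves(
  deltas=[
    [[6, 1.6, 0, 0, 0, 0], [12, 3.2, 0, 0, 0, 0], [18, 4.9, 0, 0, 0, 0], [24, 6.5, 0, 0, 0, 0], [30, 8.1, 0, 0, 0, 0], [36, 9.7, 0, 0, 0, 0], [42, 11.3, 0, 0, 0, 0], [47, 12.7, 0, 0, 0, 0], [48.9, 13.2, 0, 0, 0, 0], [48.9, 13.2, 0, 0, 0, 0]],
  ],
)

```text
time_s: 8.22
tcp_pos: [0.6656, 0.1657, 0.1334]
ee_rot: [[0.191, 0.982, -0.004], [0.982, -0.191, -0.003], [-0.003, -0.003, -1.0]]
contact_force: [-0.2, -0.1, -1.7]
width: 0.288
gripper_force: 39.5
```

apply_moves(
  deltas=[
    [[0, 0, 0, 0, 0, 0], [0, 0, 0, 0, 0, 0]],
  ],
)

```text
time_s: 8.48
tcp_pos: [0.6666, 0.1631, 0.1364]
ee_rot: [[0.194, 0.981, -0.0], [0.981, -0.194, -0.002], [-0.002, 0.0, -1.0]]
contact_force: [0.4, -0.3, -0.3]
width: 0.287
gripper_force: 39.5
```

```bash
python3 - <<'E'
from h import *
o=r.get_obs();print(o['tcp_pos'],o['joint_pos']);go(*P[1],-.01)
E
```

```text
[0.66663043 0.1630593  0.13641506] [ 0.16653965  0.39559443  1.29238723 -0.0022978   1.454116    0.3621844 ]
[ 0.2  -0.06 14.64] [ 0.     0.002 -0.002]
```

apply_moves(
  deltas=[
    [[0.1, 0, 5, 0, 0, 0], [0.2, 0, 10, 0, 0, 0], [0.2, 0, 13, 0, 0, 0], [0.2, 0, 14.2, 0, 0, 0], [0.2, 0, 14.7, 0, 0, 0], [0.2, 0, 14.7, 0, 0, 0], [0.2, 0, 14.7, 0, 0, 0]],
  ],
)

```text
time_s: 9.35
tcp_pos: [0.6691, 0.1663, -0.008]
ee_rot: [[0.193, 0.981, 0.004], [0.981, -0.193, -0.001], [-0.001, 0.004, -1.0]]
contact_force: [0.2, 0.9, -0.3]
width: 0.287
gripper_force: 39.5
```

apply_moves(
  deltas=[
    [[0, 0.1, 0.2, 0, 0, 0], [0, 0.1, 0.2, 0, 0, 0], [0, 0.1, 0.2, 0, 0, 0]],
  ],
)

```text
time_s: 9.72
tcp_pos: [0.6697, 0.166, -0.0109]
ee_rot: [[0.193, 0.981, 0.003], [0.981, -0.193, -0.002], [-0.001, 0.003, -1.0]]
contact_force: [1.5, 0.8, 4.9]
width: 0.288
gripper_force: 40.0
```

apply_moves(
  deltas=[
    [[0, 0, 0, 0, 0, 0], [0, 0, 0, 0, 0, 0], [0, 0, 0, 0, 0, 0], [0, 0, 0, 0, 0, 0], [0, 0, 0, 0, 0, 0], [0, 0, 0, 0, 0, 0]],
  ],
  fingers=1,
)

```text
time_s: 10.48
tcp_pos: [0.6686, 0.1659, -0.012]
ee_rot: [[0.193, 0.981, 0.001], [0.981, -0.193, -0.002], [-0.002, 0.001, -1.0]]
contact_force: [-0.2, 0.0, 0.1]
width: 0.999
gripper_force: 0.0
```

apply_moves(
  deltas=[
    [[0, 0, -3, 0, 0, 0], [0, 0, -8, 0, 0, 0], [0, 0, -13, 0, 0, 0], [0, 0, -15, 0, 0, 0], [0, 0, -15, 0, 0, 0]],
  ],
)

```text
time_s: 11.1
tcp_pos: [0.6698, 0.1664, 0.1401]
ee_rot: [[0.193, 0.981, 0.005], [0.981, -0.193, -0.001], [-0.0, 0.005, -1.0]]
contact_force: [0.5, 0.2, -0.3]
width: 0.997
gripper_force: 0.0
```

```bash
python3 - <<'E'
from h import *
c=cam('wrist');im=r.grab_frame('wrist')[:,:,::-1].copy()
for d,z0,p,k in [(.066,.011,P[1],(0,255,0)),(.026,.011,P[1],(0,0,255)),(.026,.045,P[1],(0,0,255))]:
    cv2.polylines(im,[proj(cyl(*p,d,z0,z0)[:60],c).astype(int)],True,k,1)
cv2.imwrite('pics/w4.png',im);print(r.get_obs()['tcp_pos']);go(*C[2],.14)
E
```

```text
[0.66844963 0.16615614 0.1374608 ]
[  8.74 -29.76  -0.31] [ 0.001  0.002 -0.   ]
```

View pics/w4.png

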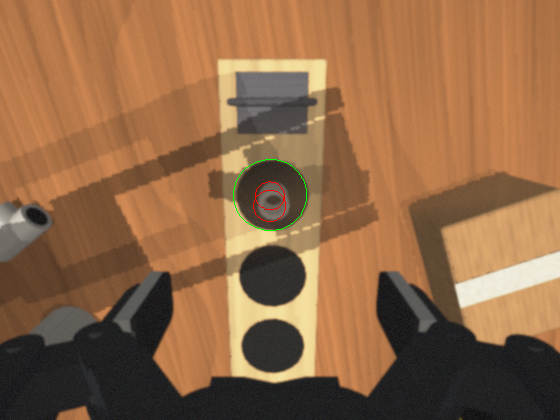

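Coupling 1 stands on its pad, at wrist (272,203) inside the pad circle (270,195). It's centred within about 3 mm. Coupling 2 is next.

apply_moves(
  deltas=[
    [[1.6, -5.4, 0, 0, 0, 0], [3.2, -11, 0, 0, 0, 0], [4.8, -16.5, 0, 0, 0, 0], [6.5, -22, 0, 0, 0, 0], [8, -27, 0, 0, 0, 0], [8.7, -29.8, 0, 0, 0, 0], [8.7, -29.8, 0, 0, 0, 0], [8.7, -29.8, 0, 0, 0, 0]],
  ],
)

```text
time_s: 12.15
tcp_pos: [0.3925, 0.3082, 0.1358]
ee_rot: [[0.193, 0.981, -0.001], [0.981, -0.193, -0.004], [-0.004, -0.0, -1.0]]
contact_force: [0.7, 0.1, -0.2]
width: 1.0
gripper_force: 0.0
```

```bash
cat >> h.py <<'E'
def check(k):
    c=cam('wrist');im=r.grab_frame('wrist')[:,:,::-1].copy()
    d,h=D[k];b=[q for q in blobs(cv2.cvtColor(im,cv2.COLOR_BGR2HSV)[...,1]<70)]
    q=nearest(b,cen(proj(cyl(*C[k],d,0,h),c))[0]);x,A=fit(q[0],c,d,0,h,C[k]);print('wrist fit',x.round(4),A,q)
    for z0 in(0,h): cv2.polylines(im,[proj(cyl(*C[k],d,z0,z0)[:60],c).astype(int)],True,(0,0,255),1)
    cv2.imwrite(f'pics/c{k}.png',im);print(r.get_obs()['tcp_pos'])
E
python3 -c "
from h import *
check(2);go(*C[2],-.016)"
```

```text
wrist fit [0.3946 0.3083] 1668.4195826516952 (array([276.59232135, 198.0918775 ]), 1502.0)
[0.3929479 0.3082044 0.136182 ]
[1.600e-01 1.000e-02 1.522e+01] [ 0.     0.003 -0.001]
```

The wrist fit agrees with the top view within 2 mm.

apply_moves(
  deltas=[
    [[0.1, 0.1, 5, 0, 0, 0], [0.1, 0.1, 10, 0, 0, 0], [0.1, 0.1, 13, 0, 0, 0], [0.1, 0.1, 15.2, 0, 0, 0], [0.1, 0.1, 15.2, 0, 0, 0], [0.1, 0.1, 15.2, 0, 0, 0]],
  ],
)

```text
time_s: 12.95
tcp_pos: [0.3951, 0.3094, -0.0139]
ee_rot: [[0.194, 0.981, 0.001], [0.981, -0.194, -0.002], [-0.001, 0.002, -1.0]]
contact_force: [0.3, 0.0, 0.6]
width: 0.999
gripper_force: 0.0
```

apply_moves(
  deltas=[
    [[0, 0, 0, 0, 0, 0], [0, 0, 0, 0, 0, 0], [0, 0, 0, 0, 0, 0], [0, 0, 0, 0, 0, 0], [0, 0, 0, 0, 0, 0], [0, 0, 0, 0, 0, 0], [0, 0, 0, 0, 0, 0]],
  ],
  fingers=-1,
  squeeze=45,
)

```text
time_s: 13.82
tcp_pos: [0.3947, 0.3099, -0.0137]
ee_rot: [[0.193, 0.981, 0.002], [0.981, -0.193, -0.001], [-0.001, 0.002, -1.0]]
contact_force: [-0.8, 0.5, 5.8]
width: 0.382
gripper_force: 44.7
```

apply_moves(
  deltas=[
    [[0, 0, -3, 0, 0, 0], [0, 0, -8, 0, 0, 0], [0, 0, -13, 0, 0, 0], [0, 0, -15.5, 0, 0, 0], [0, 0, -15.5, 0, 0, 0], [0, 0, -15.5, 0, 0, 0]],
  ],
)

```text
time_s: 14.58
tcp_pos: [0.3932, 0.3093, 0.1389]
ee_rot: [[0.193, 0.981, -0.001], [0.981, -0.193, -0.003], [-0.003, -0.0, -1.0]]
contact_force: [-0.2, -0.3, -0.9]
width: 0.382
gripper_force: 45.1
```

```bash
python3 -c "
from h import *
go(*P[2],.14)"
```

```text
[-16.94  29.6   -0.06] [-0.     0.003 -0.   ]
```

apply_moves(
  deltas=[
    [[-3, 5.2, 0, 0, 0, 0], [-6, 10.4, 0, 0, 0, 0], [-9, 15.6, 0, 0, 0, 0], [-12, 21, 0, 0, 0, 0], [-15, 26.2, 0, 0, 0, 0], [-16.9, 29.6, 0, 0, 0, 0], [-16.9, 29.6, 0, 0, 0, 0], [-16.9, 29.6, 0, 0, 0, 0], [-16.9, 29.6, 0, 0, 0, 0]],
  ],
)

```text
time_s: 15.7
tcp_pos: [0.6507, 0.0879, 0.1402]
ee_rot: [[0.192, 0.981, -0.001], [0.981, -0.192, -0.002], [-0.002, -0.0, -1.0]]
contact_force: [0.4, 0.5, -0.8]
width: 0.379
gripper_force: 45.2
```

```bash
python3 -c "
from h import *
go(*P[2],-.0025)"
```

```text
[-0.15  0.07 14.27] [-0.     0.002  0.001]
```

apply_moves(
  deltas=[
    [[-0.1, 0, 5, 0, 0, 0], [-0.1, 0, 10, 0, 0, 0], [-0.1, 0, 13, 0, 0, 0], [-0.1, 0, 14, 0, 0, 0], [-0.1, 0, 14.3, 0, 0, 0], [-0.1, 0, 14.3, 0, 0, 0], [-0.1, 0, 14.3, 0, 0, 0], [-0.1, 0, 14.3, 0, 0, 0]],
  ],
)

```text
time_s: 16.7
tcp_pos: [0.6526, 0.0856, -0.0007]
ee_rot: [[0.193, 0.981, 0.003], [0.981, -0.193, -0.002], [-0.001, 0.003, -1.0]]
contact_force: [-0.3, -0.4, -1.2]
width: 0.382
gripper_force: 45.2
```

apply_moves(
  deltas=[
    [[0, -0.1, 0.2, 0, 0, 0], [0, -0.1, 0.2, 0, 0, 0], [0, -0.1, 0.2, 0, 0, 0]],
  ],
)

```text
time_s: 17.08
tcp_pos: [0.6518, 0.0857, -0.0026]
ee_rot: [[0.193, 0.981, 0.003], [0.981, -0.193, -0.002], [-0.001, 0.003, -1.0]]
contact_force: [-0.9, -0.5, 5.2]
width: 0.377
gripper_force: 45.8
```

apply_moves(
  deltas=[
    [[0, 0, 0, 0, 0, 0], [0, 0, 0, 0, 0, 0], [0, 0, 0, 0, 0, 0], [0, 0, 0, 0, 0, 0], [0, 0, 0, 0, 0, 0], [0, 0, 0, 0, 0, 0]],
  ],
  fingers=1,
)

```text
time_s: 17.82
tcp_pos: [0.6509, 0.0859, -0.0039]
ee_rot: [[0.193, 0.981, 0.001], [0.981, -0.193, -0.002], [-0.002, 0.001, -1.0]]
contact_force: [-0.8, -0.1, 0.2]
width: 0.999
gripper_force: 0.0
```

apply_moves(
  deltas=[
    [[0, 0, -3, 0, 0, 0], [0, 0, -8, 0, 0, 0], [0, 0, -13, 0, 0, 0], [0, 0, -14.5, 0, 0, 0], [0, 0, -14.5, 0, 0, 0]],
  ],
)

```text
time_s: 18.45
tcp_pos: [0.6517, 0.0862, 0.1426]
ee_rot: [[0.193, 0.981, 0.004], [0.981, -0.193, -0.002], [-0.001, 0.004, -1.0]]
contact_force: [0.1, -0.2, -0.5]
width: 0.997
gripper_force: 0.0
```

```bash
python3 -c "
from h import *
go(*C[3],.14)"
```

```text
[-23.37 -17.94   0.21] [ 0.004  0.001 -0.   ]
```

apply_moves(
  deltas=[
    [[-4.7, -3.6, 0, 0, 0, 0], [-9.4, -7.2, 0, 0, 0, 0], [-14, -10.8, 0, 0, 0, 0], [-18.7, -14.4, 0, 0, 0, 0], [-22.5, -17.3, 0.2, 0, 0, 0], [-23.4, -17.9, 0.2, 0, 0, 0], [-23.4, -17.9, 0.2, 0, 0, 0], [-23.4, -17.9, 0.2, 0, 0, 0]],
  ],
)

```text
time_s: 19.45
tcp_pos: [0.4304, -0.1082, 0.1387]
ee_rot: [[0.192, 0.981, 0.0], [0.981, -0.192, -0.001], [-0.001, 0.0, -1.0]]
contact_force: [-0.9, -0.4, -1.1]
width: 0.999
gripper_force: 0.0
```

```bash
python3 -c "
from h import *
check(3);go(*C[3],-.008)"
```

```text
wrist fit [ 0.4317 -0.1083] 2772.6252235383727 (array([275.65355191, 199.94291225]), 2592.5)
[ 0.43050956 -0.10819975  0.13890777]
[-2.000e-02  1.000e-02  1.469e+01] [0.001 0.001 0.001]
```

View pics/c3.png

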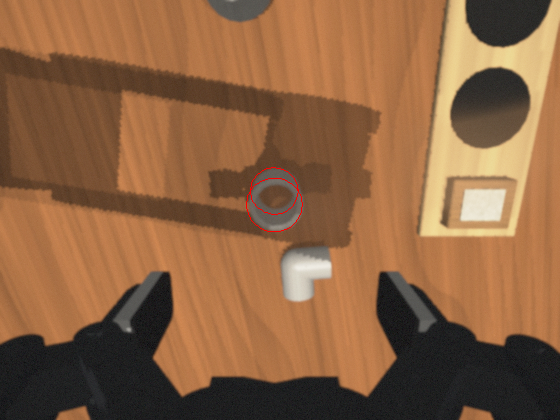

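Coupling 3 is at wrist (275,200), matching the overlay. The elbow at (303,272) is clear of the finger strip.

apply_moves(
  deltas=[
    [[0, 0.1, 5, 0, 0, 0], [0, 0.1, 10, 0, 0, 0], [0, 0.1, 13, 0, 0, 0], [0, 0.1, 14.7, 0, 0, 0], [0, 0.1, 14.7, 0, 0, 0], [0, 0.1, 14.7, 0, 0, 0]],
  ],
)

```text
time_s: 20.25
tcp_pos: [0.432, -0.1093, -0.0069]
ee_rot: [[0.192, 0.981, 0.002], [0.981, -0.192, -0.002], [-0.002, 0.002, -1.0]]
contact_force: [-0.5, -0.2, 0.5]
width: 1.001
gripper_force: 0.0
```

apply_moves(
  deltas=[
    [[0, 0, 0, 0, 0, 0], [0, 0, 0, 0, 0, 0], [0, 0, 0, 0, 0, 0], [0, 0, 0, 0, 0, 0], [0, 0, 0, 0, 0, 0], [0, 0, 0, 0, 0, 0], [0, 0, 0, 0, 0, 0]],
  ],
  fingers=-1,
  squeeze=50,
)

```text
time_s: 21.12
tcp_pos: [0.4317, -0.1097, -0.0066]
ee_rot: [[0.193, 0.981, 0.002], [0.981, -0.193, -0.002], [-0.002, 0.002, -1.0]]
contact_force: [-2.6, 1.2, 8.4]
width: 0.503
gripper_force: 49.9
```

apply_moves(
  deltas=[
    [[0, 0, -3, 0, 0, 0], [0, 0, -8, 0, 0, 0], [0, 0, -13, 0, 0, 0], [0, 0, -15, 0, 0, 0], [0, 0, -15, 0, 0, 0], [0, 0, -15, 0, 0, 0]],
  ],
)

```text
time_s: 21.88
tcp_pos: [0.4301, -0.1089, 0.1408]
ee_rot: [[0.193, 0.981, -0.001], [0.981, -0.193, -0.001], [-0.001, -0.001, -1.0]]
contact_force: [0.2, 0.3, -1.8]
width: 0.499
gripper_force: 51.7
```

```bash
python3 -c "
from h import *
go(*P[3],.14)"
```

```text
[15.4  17.93  0.05] [-0.001  0.001 -0.   ]
```

apply_moves(
  deltas=[
    [[3.7, 4.3, 0, 0, 0, 0], [7.4, 8.6, 0, 0, 0, 0], [11, 12.8, 0, 0, 0, 0], [14.4, 16.7, 0, 0, 0, 0], [15.4, 17.9, 0, 0, 0, 0], [15.4, 17.9, 0, 0, 0, 0], [15.4, 17.9, 0, 0, 0, 0], [15.4, 17.9, 0, 0, 0, 0]],
  ],
)

```text
time_s: 22.88
tcp_pos: [0.6354, 0.0068, 0.142]
ee_rot: [[0.194, 0.981, 0.0], [0.981, -0.194, -0.002], [-0.002, 0.001, -1.0]]
contact_force: [-0.0, 0.8, -1.4]
width: 0.499
gripper_force: 51.9
```

```bash
python3 -c "
from h import *
go(*P[3],.0045)"
```

```text
[ 0.11  0.   13.75] [ 0.001  0.002 -0.001]
```

apply_moves(
  deltas=[
    [[0.1, 0, 5, 0, 0, 0], [0.1, 0, 10, 0, 0, 0], [0.1, -0.1, 12.5, 0, 0, 0], [0.1, -0.1, 13.6, 0, 0, 0], [0.1, -0.1, 13.8, 0, 0, 0], [0.1, -0.1, 13.8, 0, 0, 0], [0.1, -0.1, 13.8, 0, 0, 0], [0.1, -0.1, 13.8, 0, 0, 0]],
  ],
)

```text
time_s: 23.88
tcp_pos: [0.6361, 0.0083, 0.0049]
ee_rot: [[0.193, 0.981, 0.002], [0.981, -0.193, -0.002], [-0.002, 0.002, -1.0]]
contact_force: [1.2, -0.6, -1.7]
width: 0.498
gripper_force: 51.9
```

apply_moves(
  deltas=[
    [[0, 0, 0.1, 0, 0, 0], [0, 0, 0.1, 0, 0, 0]],
  ],
)

```text
time_s: 24.12
tcp_pos: [0.6361, 0.0083, 0.0045]
ee_rot: [[0.193, 0.981, 0.002], [0.981, -0.193, -0.002], [-0.002, 0.002, -1.0]]
contact_force: [-3.4, -0.7, 5.9]
width: 0.5
gripper_force: 52.7
```

apply_moves(
  deltas=[
    [[0, 0, 0, 0, 0, 0], [0, 0, 0, 0, 0, 0], [0, 0, 0, 0, 0, 0], [0, 0, 0, 0, 0, 0], [0, 0, 0, 0, 0, 0], [0, 0, 0, 0, 0, 0]],
  ],
  fingers=1,
)

```text
time_s: 24.88
tcp_pos: [0.6356, 0.0083, 0.0032]
ee_rot: [[0.193, 0.981, 0.001], [0.981, -0.193, -0.002], [-0.002, 0.001, -1.0]]
contact_force: [-0.4, 0.6, -0.1]
width: 0.997
gripper_force: 0.0
```

apply_moves(
  deltas=[
    [[0, 0, -3, 0, 0, 0], [0, 0, -8, 0, 0, 0], [0, 0, -13, 0, 0, 0], [0, 0, -14.5, 0, 0, 0], [0, 0, -14.5, 0, 0, 0]],
  ],
)

```text
time_s: 25.5
tcp_pos: [0.6364, 0.0086, 0.1496]
ee_rot: [[0.193, 0.981, 0.004], [0.981, -0.193, -0.002], [-0.001, 0.004, -1.0]]
contact_force: [-0.2, 0.2, -0.8]
width: 1.001
gripper_force: 0.0
```

```bash
python3 -c "
from h import *
go(*C[4],.15)"
```

```text
[  1.4  -20.9   -0.12] [ 0.004  0.001 -0.   ]
```

apply_moves(
  deltas=[
    [[0.4, -5.5, 0, 0, 0, 0], [0.7, -11, 0, 0, 0, 0], [1.1, -16.5, 0, 0, 0, 0], [1.4, -20, 0, 0, 0, 0], [1.4, -20.9, 0, 0, 0, 0], [1.4, -20.9, 0, 0, 0, 0], [1.4, -20.9, 0, 0, 0, 0]],
  ],
)

```text
time_s: 26.38
tcp_pos: [0.4337, 0.0623, 0.1475]
ee_rot: [[0.193, 0.981, 0.0], [0.981, -0.193, -0.002], [-0.002, 0.001, -1.0]]
contact_force: [0.3, 0.0, -0.8]
width: 0.999
gripper_force: 0.0
```

```bash
python3 -c "
from h import *
check(4);go(*C[4],.002)"
```

```text
wrist fit [0.4351 0.0623] 4323.932965933229 (array([275.72722845, 199.46679656]), 4106.0)
[0.43375728 0.0623178  0.14767741]
[6.000e-02 1.000e-02 1.457e+01] [ 0.001  0.002 -0.001]
```

apply_moves(
  deltas=[
    [[0, 0.1, 5, 0, 0, 0], [0, 0.1, 9, 0, 0, 0], [0, 0.1, 12, 0, 0, 0], [0, 0.1, 14.5, 0, 0, 0], [0, 0.1, 14.5, 0, 0, 0], [0, 0.1, 14.5, 0, 0, 0]],
  ],
)

```text
time_s: 27.18
tcp_pos: [0.4351, 0.062, 0.0038]
ee_rot: [[0.193, 0.981, 0.002], [0.981, -0.193, -0.002], [-0.002, 0.002, -1.0]]
contact_force: [0.4, 0.4, 0.5]
width: 1.001
gripper_force: 0.0
```

apply_moves(
  deltas=[
    [[0, 0, 0, 0, 0, 0], [0, 0, 0, 0, 0, 0], [0, 0, 0, 0, 0, 0], [0, 0, 0, 0, 0, 0], [0, 0, 0, 0, 0, 0], [0, 0, 0, 0, 0, 0], [0, 0, 0, 0, 0, 0]],
  ],
  fingers=-1,
  squeeze=60,
)

```text
time_s: 28.05
tcp_pos: [0.4355, 0.0622, 0.0048]
ee_rot: [[0.193, 0.981, 0.003], [0.981, -0.193, -0.002], [-0.001, 0.004, -1.0]]
contact_force: [-3.4, 0.5, 10.9]
width: 0.632
gripper_force: 62.2
```

apply_moves(
  deltas=[
    [[0, 0, -3, 0, 0, 0], [0, 0, -8, 0, 0, 0], [0, 0, -13, 0, 0, 0], [0, 0, -15, 0, 0, 0], [0, 0, -15, 0, 0, 0], [0, 0, -15, 0, 0, 0]],
  ],
)

```text
time_s: 28.8
tcp_pos: [0.4332, 0.0625, 0.1516]
ee_rot: [[0.193, 0.981, -0.001], [0.981, -0.193, -0.002], [-0.002, -0.0, -1.0]]
contact_force: [-0.6, 0.1, -3.0]
width: 0.631
gripper_force: 64.9
```

```bash
python3 -c "
from h import *
go(*P[4],.15)"
```

```text
[-9.48 20.88  0.18] [-0.     0.002 -0.   ]
```

apply_moves(
  deltas=[
    [[-2.4, 5.2, 0, 0, 0, 0], [-4.7, 10.4, 0, 0, 0, 0], [-7, 15.6, 0, 0, 0, 0], [-9, 19.8, 0, 0, 0, 0], [-9.5, 20.9, 0, 0, 0, 0], [-9.5, 20.9, 0, 0, 0, 0], [-9.5, 20.9, 0, 0, 0, 0], [-9.5, 20.9, 0, 0, 0, 0]],
  ],
)

```text
time_s: 29.8
tcp_pos: [0.6201, -0.0701, 0.1535]
ee_rot: [[0.192, 0.981, 0.001], [0.981, -0.192, -0.002], [-0.002, 0.001, -1.0]]
contact_force: [-0.8, 0.4, -1.9]
width: 0.635
gripper_force: 65.2
```

```bash
python3 -c "
from h import *
go(*P[4],.016)"
```

```text
[-0.05 -0.03 13.75] [0.001 0.002 0.001]
```

apply_moves(
  deltas=[
    [[0, 0, 5, 0, 0, 0], [0, 0, 10, 0, 0, 0], [-0.1, -0.1, 12.5, 0, 0, 0], [-0.1, -0.1, 13.5, 0, 0, 0], [-0.1, -0.1, 13.7, 0, 0, 0], [-0.1, -0.1, 13.7, 0, 0, 0], [-0.1, -0.1, 13.7, 0, 0, 0], [-0.1, -0.1, 13.7, 0, 0, 0]],
  ],
)

```text
time_s: 30.8
tcp_pos: [0.6205, -0.0722, 0.0174]
ee_rot: [[0.193, 0.981, 0.002], [0.981, -0.193, -0.002], [-0.002, 0.003, -1.0]]
contact_force: [-0.7, 0.3, -2.7]
width: 0.636
gripper_force: 65.2
```

apply_moves(
  deltas=[
    [[0.1, 0, 0.15, 0, 0, 0], [0.1, 0, 0.15, 0, 0, 0], [0.1, 0, 0.15, 0, 0, 0]],
  ],
)

```text
time_s: 31.18
tcp_pos: [0.6205, -0.0716, 0.0159]
ee_rot: [[0.193, 0.981, 0.002], [0.981, -0.193, -0.003], [-0.002, 0.002, -1.0]]
contact_force: [-3.7, -1.6, 6.1]
width: 0.628
gripper_force: 65.9
```

apply_moves(
  deltas=[
    [[0, 0, 0, 0, 0, 0], [0, 0, 0, 0, 0, 0], [0, 0, 0, 0, 0, 0], [0, 0, 0, 0, 0, 0], [0, 0, 0, 0, 0, 0], [0, 0, 0, 0, 0, 0]],
  ],
  fingers=1,
)

```text
time_s: 31.92
tcp_pos: [0.62, -0.0711, 0.0149]
ee_rot: [[0.193, 0.981, 0.001], [0.981, -0.193, -0.002], [-0.002, 0.001, -1.0]]
contact_force: [-0.1, 0.2, 0.7]
width: 1.0
gripper_force: 0.0
```

apply_moves(
  deltas=[
    [[0, 0, -3, 0, 0, 0], [0, 0, -8, 0, 0, 0], [0, 0, -13, 0, 0, 0], [0, 0, -16, 0, 0, 0], [0, 0, -16, 0, 0, 0]],
  ],
)

```text
time_s: 32.55
tcp_pos: [0.6221, -0.0712, 0.179]
ee_rot: [[0.193, 0.981, 0.008], [0.981, -0.193, -0.003], [-0.002, 0.008, -1.0]]
contact_force: [0.4, -0.2, -0.7]
width: 0.999
gripper_force: 0.0
```

apply_moves(
  deltas=[
    [[-4, -5, 0, 0, 0, 0], [-8, -10, 0, 0, 0, 0], [-12, -15, 0, 0, 0, 0], [-16, -20, 0, 0, 0, 0], [-20, -23, 0, 0, 0, 0], [-24, -23, 0, 0, 0, 0], [-24, -23, 0, 0, 0, 0], [-24, -23, 0, 0, 0, 0]],
  ],
)

```text
time_s: 33.55
tcp_pos: [0.3474, -0.2613, 0.1738]
ee_rot: [[0.193, 0.981, -0.0], [0.981, -0.193, -0.0], [-0.0, -0.0, -1.0]]
contact_force: [1.2, 0.8, 0.4]
width: 1.002
gripper_force: 0.0
```

```bash
python3 - <<'E'
from h import *
im=r.grab_frame('top')[:,:,::-1].copy();c=cam('top')
ok=cv2.cvtColor(im,cv2.COLOR_BGR2HSV)[...,1]<70; ok&=im.max(2)>75
for k in P:
    d,h=D[k];b=nearest(blobs(ok),cen(proj(cyl(*P[k],d,.011,.011+h),c))[0]);x,A=fit(b[0],c,d,.011,.011+h,P[k]);print(k,(x-P[k]).round(4),A,b[1])
cv2.imwrite('pics/top9.png',cv2.resize(im[110:215,130:370],None,fx=3.3,fy=3.3))
im=r.grab_frame('side')[:,:,::-1];cv2.imwrite('pics/s9.png',cv2.resize(im[120:290,250:400],None,fx=3.5,fy=3.5))
E
```

```text
1 [0.0034 0.0014] 161.5065641073743 143.0
2 [ 0.001  -0.0014] 259.13909450080246 245.5
3 [-0.0001  0.002 ] 417.73136176983826 380.5
4 [-0.0006 -0.0012] 669.9874138820451 605.5
```

View pics/top9.png

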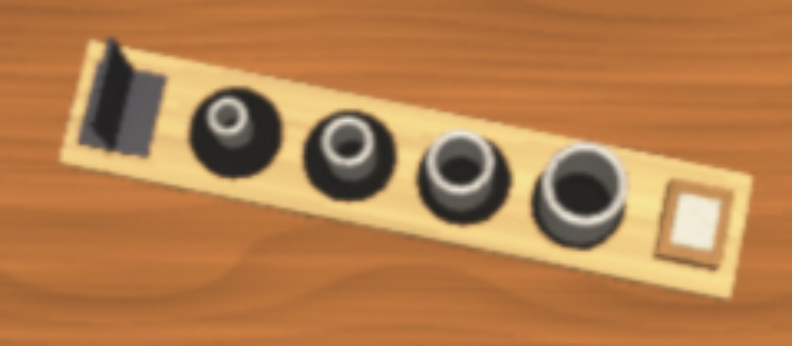

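View pics/s9.png

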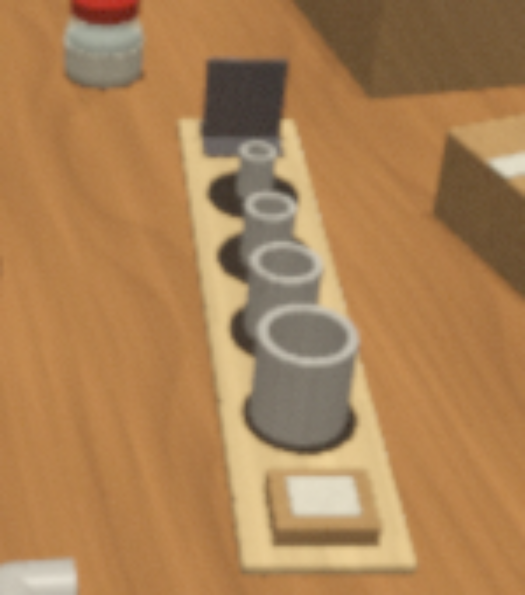

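Both views show all four couplings upright on their pads, in size order from the bookend: crop (235,130), (350,155), (465,175), (580,200). Measured errors are 4 mm or less.

```bash
python3 -c "
from h import *
print(r.hand_in())"
```

```text
the job is handed in; nothing more can be done
None
```

All four couplings are standing upright on their pads, smallest at the bookend to largest at the far end, each within about 4 mm of its pad centre by the last top view; the job is handed in, though no verdict came back.

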